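# Grip a reel bearing housing in the ratchet bench clamp

## Robot

A 6-joint arm with a two-finger parallel gripper is mounted at the origin on the work surface. World frame = base frame: x ahead of the robot, y to its left, z up, the work surface at z = 0. Lengths are in m, angles in rad, forces in N, time in s.
With the tool pointing down it reaches from about 0.375 to 0.925 m from the base axis. Payload 5.7 kg.
Tool frame: the origin (TCP) lies midway between the tips of the shut fingers; the grasp point (between the pads) lies 19 mm behind it; z points along the fingers, y is the line along which they close (so a half turn about z gives the same grasp; the last joint's range is limited). The gripper opens to 88 mm and grips with 3 to 60 N. Pads are 20 mm wide; open, the fingers measure 115 mm over their backs; the gripper's body (75 mm by 178 mm) begins 61 mm behind the grasp point.
Start: joints at [0.987, 0.359, 1.51, -0, 1.272, -0.115], TCP at [0.271, 0.535, 0.223] pointing down, gripper open.
Joint ranges: [-2.97, 2.97], [-1.01, 2.36], [0.21, 2.38], [-0.96, 4.11], [0.2, 2.71], [-2.98, 2.98]. Speed limits (rad/s): [2.39, 2.39, 3.14, 3.14, 3.14, 3.14].

## Interface

Orientations are given as a unit quaternion [x, y, z, w].
In Python, from bench import move_ptp, servo_line, goto_joints, move_gripper, sleep, inverse_kinematics, capture, PlanningError, close_job, spot_in, silhouettes, current_clock, current_joint_pos, current_qvel, current_joint_torque, current_position, current_orientation, current_force, current_torque, current_finger_gap, current_grip_force gives the robot as it stands. Calls block until the motion is done:
- move_ptp(position, orientation): joint-space move of the TCP to a pose.
- servo_line(position, orientation=None, rate=0.15, contact_N=None): straight line of the TCP; orientation=None keeps the orientation; rate is the mean speed in m/s. With contact_N (N) it stops when the force on the tool has changed by that much, and returns True; else False.
- goto_joints(angles): joint-space move.
- move_gripper(opening): finger opening in m; the grip force is fixed at half the most; returns when the fingers have stopped.
- sleep(seconds).
- inverse_kinematics(position, orientation): joint angles nearest the present ones, or None.
- capture(name): name is "side" or "top"; returns a dict with "image" (420x560x3 uint8, blue, green, red), "range_z" (420x560 float32, m along the optical axis (not along the pixel's ray), 0 where there is no reading), "intrinsics" (3x3 intrinsics, pixels), "R" (3x3) and "t" (3): a world point X has camera coordinates R X + t. Camera axes: x right, y down, z forward; pixel columns grow to the right and rows downward; lengths in m; the calibration is good to about 2 mm. A picture is of the moment at which its call begins.
A pose or a line that the arm cannot do raises PlanningError and nothing moves.
- close_job(): hands the job in; it is judged then, once.
Trained networks look in the newest picture that a camera, given by its name, has taken for a name from the list of things; names that differ only in an ending like _2 or _b are one class to them, and where a whole thing is asked for, a point or a joint stands for the part that bears it (a point fixed in the world has none). Each returns a list of dicts, best first, with "conf" (0 to 1); they miss things now and then, are a little off and sometimes report something else, mostly with a low value. They report only what shows in the picture. A call takes as long as a camera call. They do not tell look-alikes from the thing itself.
- spot_in(camera, query): "xy" ([column, row] in pixels, amid what is visible of it).
- silhouettes(camera, query): "region" (420x560 bool, what is visible of it) and "xy" ([column, row] in pixels, amid what is visible of it).
Readings, each from a call of its own:
- current_clock(): time.
- current_joint_pos(): joint angles.
- current_qvel(): joint speeds.
- current_joint_torque(): joint torques, N m.
- current_position(): TCP position.
- current_orientation(): TCP orientation.
- current_force(): force on the tool from outside, world axes, zero at the start.
- current_torque(): the same for the moment, N m.
- current_finger_gap(): finger opening in m.
- current_grip_force(): force on a finger pad.
Only numpy, scipy, OpenCV 4.12 (cv2) and the standard library are available. Lean on these libraries where they do the work, as an engineer would, in place of code of your own. Each camera call takes 0.05 s, during which the arm holds its last target. There are 200 camera calls.

## Task

Slide the stainless bearing housing down over the upright brass pin of the bench clamp until it sits flat on the clamp's base plate and let go of it, then pump the clamp's orange squeeze trigger until the jaw's rubber pad has closed on the housing. Finish while still squeezing the trigger, so that the jaw keeps gripping the housing firmly, with at least 5 N, but never crush it with more than 40 N. Move the jaw only by its trigger, never by pushing it, and leave the reel, cap, washers and wrench where they are.

Things in the scene. Friction and masses are not known exactly. Their poses are not given: they have to be found in the camera images.
- housing: stainless bearing housing: a plain round sleeve standing upright on the table, 36 mm outside diameter, 30 mm tall, with a through bore of 19 mm diameter, 170 g. Origin at the centre of its underside, z along the bore (up).
- clamp: bench clamp fixed to the table, dark base plate 245 x 70 x 8 mm. Origin on the table under its middle; x runs from anvil end (-x) to trigger end (+x), z up. Along x (mm): blue anvil (36 wide, top 38 up, face at -99), brass pin (-80), moving jaw, blue ratchet box (38 to 116, 46 wide, top 40 up) with two orange paddles on it; the jaw's toothed bar sticks out behind to 156 at most, below height 30.
- pin_foot (a point): pin axis at the top of the base plate, 8 mm above the table; axes as the clamp's. The brass pin is 16 mm thick and stands 36 mm above this point, its last 6 mm tapering to 8 mm. Seated, the housing's origin is here within 1.5 mm of side play, its sides across the clamp free; the anvil face is 19 mm from the axis, so the jaw later pushes the housing about 1 mm against it.
- jaw_face (a point): centre of the face of the jaw's black rubber pad that looks at the pin (to the clamp's -x). Pad 30 mm wide, 22 mm high, centre 25 mm above the table; the jaw behind it is 36 mm wide, top 38 mm above the table. The face starts 46 to 66 mm from the pin axis, 28 to 48 mm short of the housing's wall.
- trigger_grip (a point): point midway between the two orange trigger paddles, 75 mm above the table, where to pinch them along the clamp's x axis, a finger on each outer face. Paddles: 26 mm wide (clamp y), 10 mm thick (x), from 42 to 96 mm above the table; 60 mm over the outer faces released, 42 mm fully squeezed. They are linked, both moving inwards evenly about this point; a spring reopens them.
- trigger (a joint): inward travel of each paddle: 0 released, 0.009 m fully squeezed. The jaw advances twice that, 18 mm a full stroke less 0 to 8 mm lost until the ratchet (8 mm teeth) bites, mostly 16; open fully between strokes, the jaw stays. 2 to 5 squeezes are needed. The ratchet only pushes: let go, the jaw stays near but its grip goes slack, so the trigger must be kept squeezed.
- jaw_travel (a joint): advance of the jaw towards the anvil: 0 fully back, 0.062 m at the end of its travel; starts at 0 to 0.02. The pad face lies 66 mm minus this from the pin axis, so it touches the housing at about 0.047 to 0.049.
- pad_squeeze (a joint): how far the sprung rubber pad is pressed back into the jaw: 0 free, 0.008 m bottomed; 4 N per mm, so 5 N is 1.3 mm and 32 N is all of it, after which the force rises steeply.
- jaw: blue moving jaw with its pad and toothed bar; not to be touched by the fingers. Its origin is that of the clamp plus the jaw's advance (not on the jaw itself).
- pad: black rubber pad of the jaw (its origin is likewise the clamp's origin carried along; use jaw_face for its place).
- paddle_front: orange trigger paddle nearer the jaw (origin: the clamp's, carried along; use trigger_grip). Push on the jaw = squeezing force of the fingers (N on each paddle) less the return spring, 2.4 N (released) to 4.6 N (fully squeezed), and 4 N of jaw friction.
- paddle_rear: orange trigger paddle at the back end (origin likewise carried along).
- reel: bystander: orange and black surfcasting reel, about 190 x 130 x 120 mm, at the back. Origin under its middle.
- spool_cap: bystander: grey rubber spool cap, 48 mm diameter, 18 mm high. Origin at the centre of its underside.
- washer_a: bystander: cream nylon drag washer, 34 mm diameter, 5 mm thick. Origin at the centre of its underside.
- washer_b: bystander: the other cream nylon drag washer, 34 mm diameter, 5 mm thick. Origin at the centre of its underside.
- nut_wrench: bystander: brass rotor nut wrench, 150 mm long, lying flat. Origin under its middle.
There are look-alikes about, which are no part of the job. There is more than one size of the housing; the job needs the middle-sized.

How it is judged:
On the way, in this order (a step that is already met when the one before it is completed fails the run):
1. the housing is down over the pin, flat on the base plate and let go (horizontal distance between housing and pin_foot below 0.004 m and z of housing in the frame of clamp below 0.0105 m and angle between housing's own z axis and vertical below 0.08 rad and contact force between the fingers and housing below 0.1 N), for 0.2 s.
2. the pumped jaw's pad presses the housing (horizontal distance between housing and pin_foot below 0.004 m and z of housing in the frame of clamp below 0.0105 m and angle between housing's own z axis and vertical below 0.08 rad and contact force between pad and housing above 5 N), for 0.3 s.
At the end, for the whole second after the job is handed in: The housing stands over the pin (axis within 4 mm of the pin's, underside within 2.5 mm of the base plate, upright within 0.08 rad), at rest and untouched by the robot; the jaw's pad presses it with 5 to 40 N while the fingers still squeeze the trigger paddles (more than 3 N on at least one) (all of step 2 and contact force between pad and housing below 40 N and contact force between each of the arm, the fingers and housing below 0.1 N and (contact force between the fingers and paddle_front above 3 N or contact force between the fingers and paddle_rear above 3 N) and linear speed of housing below 0.01 m/s); the arm keeps its last pose, push and grip.
It fails at once if the jaw crushes the housing (over 40 N) (contact force between pad and housing above 40 N).
It fails at once if the fingers push on the jaw or its pad (over 2 N) (contact force between the fingers and jaw above 2 N).
It fails at once if the reel, cap, a washer or the wrench is disturbed (moved over 20 mm) (distance of any of reel, spool_cap, washer_a, washer_b, nut_wrench from where it was at the start of the episode above 0.02 m).
It also fails if it takes over 58 s, if anything falls off the work surface, if the arm or the gripper's body presses on something with over 40 N, if the wrist force passes 120 N, or if a joint passes its speed limit or range.

## Working session

There is one attempt and no reset: what is moved stays moved. The work goes in short steps, each a Python script; the robot and the scene stay as the last script left them, time stands still between calls to the robot, and variables do not carry over. Pictures are saved under pics/ and viewed, at most 10 in all, crops included, and the job is handed in when it is done.

```bash
ls; mkdir -p pics
python3 - <<'E'
from bench import *
import cv2,numpy as np
for n in("top","side"):
    c=capture(n);cv2.imwrite(f"pics/{n}0.png",c["image"])
    print(n,c["intrinsics"].tolist(),(-c["R"].T@c["t"]).tolist(),c["R"].tolist())
    for q in("housing","clamp","trigger_grip","jaw_face","pin_foot"):
        for d in spot_in(n,q)[:5]:
            u,v=d["xy"];z=c["range_z"][int(round(v)),int(round(u))]
            p=c["R"].T@(z*np.linalg.inv(c["intrinsics"])@[u,v,1]-c["t"])
            print(n,q,round(d["conf"],2),np.round(d["xy"]),np.round(p,3))
print(current_clock())
E
```

```text
pics
top [[519.2499775183437, 0.0, 273.2256490505437], [0.0, 519.2499775183437, 213.41954183467487], [0.0, 0.0, 1.0]] [0.2705425665020853, 0.040848263510197, 1.507462414712918] [[0.01360647440206157, -0.9999057249752615, 0.0018452685555648695], [-0.9812321946052356, -0.013707325854948485, -0.19234211574197463], [0.19234927638163588, 0.000806461159868563, -0.9813261972941814]]
top housing 0.72 [324. 186.] [ 0.654 -0.108 -0.004]
top housing 0.63 [348. 212.] [ 0.567 -0.175  0.03 ]
top housing 0.46 [342. 258.] [ 0.435 -0.16  -0.002]
top housing 0.43 [352. 185.] [ 0.655 -0.192  0.007]
top clamp 0.66 [267. 227.] [0.519 0.059 0.036]
top trigger_grip 0.93 [266. 227.] [0.518 0.062 0.036]
top jaw_face 0.31 [149. 281.] [0.363 0.398 0.003]
top pin_foot 0.63 [267. 222.] [0.532 0.06  0.041]
side [[514.2519320719633, 0.0, 288.4258493744166], [0.0, 514.2519320719633, 215.39146844760285], [0.0, 0.0, 1.0]] [0.09605155776668067, -0.8934858500510864, 0.6514335689430599] [[0.902995302076861, -0.42884843669253175, 0.026239336376703996], [-0.1880196017289909, -0.4493359637112039, -0.8733532052276416], [0.38632643424025476, 0.7837003317991484, -0.4863801765544263]]
side housing 0.76 [332. 284.] [ 0.548 -0.184  0.031]
side housing 0.62 [352. 260.] [ 0.631 -0.126  0.03 ]
side housing 0.47 [376. 279.] [ 0.646 -0.196  0.023]
side clamp 0.86 [267. 233.] [0.509 0.052 0.028]
side trigger_grip 0.79 [269. 231.] [0.512 0.049 0.035]
side jaw_face 0.45 [274. 237.] [0.518 0.033 0.027]
side pin_foot 0.58 [266. 237.] [0.51  0.062 0.013]
0.6
```

Run:
```python
import cv2,numpy as np
a=cv2.imread("pics/top0.png")[130:330,130:400];b=cv2.imread("pics/side0.png")[150:350,160:430]
cv2.imwrite("pics/both.png",np.hstack([cv2.resize(x,None,fx=1.48*1.0,fy=1.48*2/1.0*0.5+0,interpolation=3) for x in(a,b)]))
cv2.imwrite("pics/tc.png",cv2.resize(a,None,fx=2.9,fy=2.9,interpolation=3))
cv2.imwrite("pics/sc.png",cv2.resize(b,None,fx=2.9,fy=2.9,interpolation=3))
```

```text
(no output)
```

View pics/tc.png

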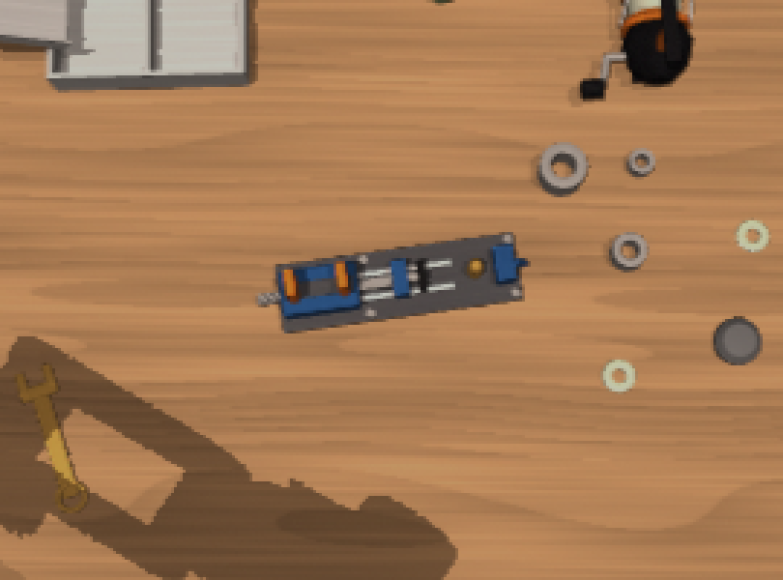

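View pics/sc.png

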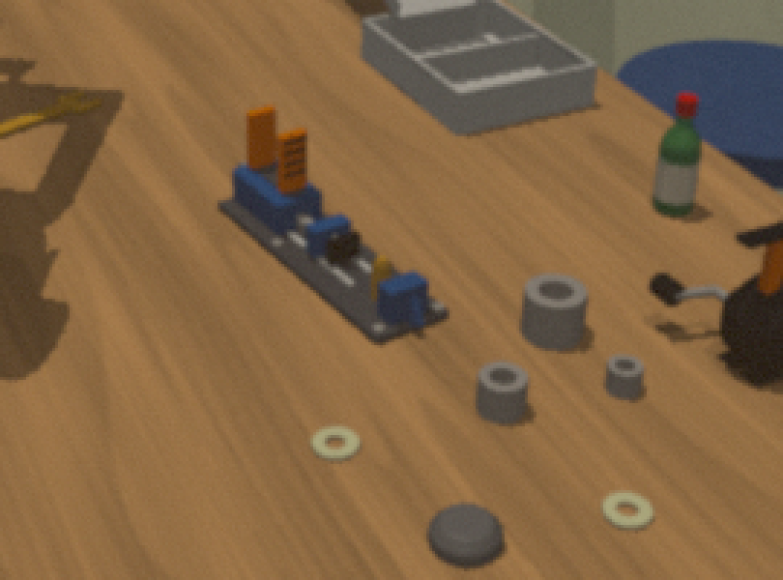

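The candidates in full-image pixels of the top view are big (324,188), middle (347,216), and small (351,185). The middle one is also at (333,285) in the side view. Both crops show three clear sizes, so I choose (347,216). The clamp's anvil is at the right, towards world -y, the pin top is at about (294,222), and the paddles are at the left, towards +y. Next I fit the poses to the silhouettes.

```bash
cat > h.py <<'E'
from bench import *
import cv2,numpy as np
from scipy.optimize import minimize
S=8
def box(x0,x1,w,z0,z1): return np.array([[x,y,z] for x in(x0,x1) for y in(-w/2,w/2) for z in(z0,z1)])/1000
def cyl(r,z0,z1,n=32):
    a=np.linspace(0,2*np.pi,n); return np.vstack([np.c_[r*np.cos(a),r*np.sin(a),0*a+z] for z in(z0,z1)])/1000
def proj(c,P):
    q=(P@c["R"].T+c["t"])@c["intrinsics"].T; return q[:,:2]/q[:,2:]
def rend(c,parts,x,y,th=0):
    R=np.array([[np.cos(th),-np.sin(th),0],[np.sin(th),np.cos(th),0],[0,0,1]])
    m=np.zeros((420*2,560*2),np.uint8)   # 2x supersampled with subpixel shift
    for P in parts:
        h=cv2.convexHull(((proj(c,P@R.T+[x,y,0])+.5)*2-.5).astype(np.float32))
        cv2.fillConvexPoly(m,np.round(h*16).astype(np.int32),255,cv2.LINE_AA,4)
    return cv2.resize(m,(560,420),interpolation=cv2.INTER_AREA)/255.
def fit(views,parts,x0,step):
    def f(p):
        return sum(np.abs(rend(c,parts(p) if callable(parts) else parts,p[0],p[1],p[2] if len(p)>2 else 0)-m).sum()/m.sum() for c,m in views)
    s=np.vstack([x0]+[np.array(x0)+np.eye(len(x0))[i]*step[i] for i in range(len(x0))])
    r=minimize(f,x0,method="Nelder-Mead",options=dict(initial_simplex=s,xatol=1e-5,fatol=1e-5)); return r.x,r.fun
def mask(cam,q,near):
    L=[d for d in silhouettes(cam,q)]
    L.sort(key=lambda d:np.hypot(*(np.array(d["xy"])-near)))
    return L[0]["region"].astype(float) if L else None
E
python3 - <<'E'
from h import *
V={n:capture(n) for n in("top","side")}
hm={n:mask(n,"housing",p) for n,p in(("top",(347,216)),("side",(333,285)))}
cm={n:mask(n,"clamp",p) for n,p in(("top",(267,227)),("side",(267,233)))}
H=[cyl(18,0,30)]
C=lambda p:[box(-122.5,122.5,70,0,8),box(-117,-99,36,8,38),box(38,116,46,8,40),box(47,57,26,40,96),box(97,107,26,40,96)]
for k in(["top"],["side"],["top","side"]):
    for nm,mm,parts,x0,st in(("housing",hm,H,[.56,-.18],[.01,.01]),("clamp",cm,C,[.52,.05,1.5],[.02,.02,.15])):
        vs=[(V[n],mm[n]) for n in k if mm[n] is not None]
        if vs:
            r=fit(vs,parts,x0,st); r=fit(vs,parts,r[0],np.array(st)/4); print(k,nm,np.round(r[0],4),round(r[1],3),[int(m.sum()) for _,m in vs])
for n in V:
    c=V[n];b=c["image"].copy()
    hsv=cv2.cvtColor(b,cv2.COLOR_BGR2HSV)
    cv2.imwrite(f"pics/m{n}.png",np.hstack([ (cm[n]*255)]))
E
```

```text
['top'] housing [ 0.5553 -0.1705] 0.255 [127]
['top'] clamp [0.5242 0.0597 1.7308] 0.077 [1992]
['side'] housing [ 0.5588 -0.1668] 0.214 [308]
['side'] clamp [0.527  0.0647 1.7222] 0.066 [2437]
['top', 'side'] housing [ 0.5568 -0.1701] 0.483 [127, 308]
['top', 'side'] clamp [0.5252 0.0623 1.7282] 0.172 [1992, 2437][ WARN:0@7.785] global loadsave.cpp:1063 imwrite_ Unsupported depth image for selected encoder is fallbacked to CV_8U.
```

```bash
cat >> h.py <<'E'
from scipy.spatial.transform import Rotation as Ro
def down(phi):
    y=np.array([np.cos(phi),np.sin(phi),0]);z=np.array([0,0,-1.]);return Ro.from_matrix(np.c_[np.cross(y,z),y,z]).as_quat().tolist()
E
python3 - <<'E'
from h import *
for k in(0,np.pi):
  for p,a in(((.557,-.17,.1),.157),((.538,-.018,.1),.157),((.51,.14,.15),1.728)):
    q=inverse_kinematics(list(p),down(a+k)); print(k,p,None if q is None else np.round(q,2))
h=[.557,-.1685]
move_gripper(.07)
best=min((0,np.pi),key=lambda k:abs(inverse_kinematics([*h,.1],down(.157+k))[5]))
q=down(.157+best)
move_ptp([*h,.1],q); print(current_clock(),best)
c=capture("side");cv2.imwrite("pics/ap.png",cv2.resize(c["image"][170:370,200:470],None,fx=2.9,fy=2.9,interpolation=3))
E
```

```text
0 (0.557, -0.17, 0.1) [-0.41  0.47  1.68 -0.    0.99 -0.57]
0 (0.538, -0.018, 0.1) [-0.16  0.42  1.78 -0.    0.95 -0.32]
0 (0.51, 0.14, 0.15) [ 0.14  0.34  1.75 -0.    1.05 -1.59]
3.141592653589793 (0.557, -0.17, 0.1) [-0.41  0.47  1.68 -0.    0.99  2.57]
3.141592653589793 (0.538, -0.018, 0.1) [-0.16  0.42  1.78 -0.    0.95  2.82]
3.141592653589793 (0.51, 0.14, 0.15) [ 0.14  0.34  1.75 -0.    1.05  1.55]
4.1167 0
```

View pics/ap.png

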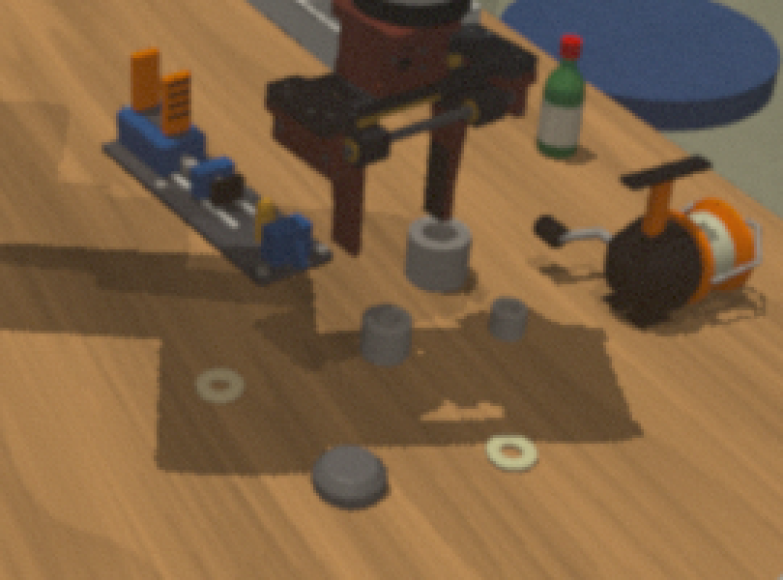

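The middle housing is at crop (386,335), between and below the fingertips at (347,250) and (440,215). The fingers line up with it and clear the big sleeve. Descending to grasp.

Run:
```python
from h import *
q=current_orientation(); p=[.557,-.1685]
print(servo_line([*p,.005],q,rate=.08,contact_N=6),current_position())
move_gripper(.03); print("gap",current_finger_gap(),current_grip_force())
servo_line([*p,.1],q,rate=.12)
print("gap",current_finger_gap(),current_grip_force())
# over the pin
c,s=np.cos(1.728),np.sin(1.728)
pin=np.array([.5252,.0623])-.080*np.array([c,s]); print("pin",pin)
move_ptp([*pin,.08],down(1.728-np.pi/2)); print(current_position(),current_clock())
V=capture("side");cv2.imwrite("pics/ov.png",cv2.resize(V["image"][150:300,200:400],None,fx=3.9,fy=3.9,interpolation=3))
m=mask("side","housing",proj(V,np.array([[*pin,.09]]))[0]); print(proj(V,np.array([[*pin,.09]]))[0],m.sum())
cv2.imwrite("pics/hm.png",m.astype(np.uint8)*255)
```

```text
False [ 0.5574524  -0.1686751   0.00551358]
gap 0.03455774878873212 30.000066747888923
gap 0.034402751658056695 29.999482152052224
pin [ 0.53772456 -0.01671351]
[ 0.53770595 -0.01648764  0.07953266] 7.75
[292.10690827 221.44942087] 193.0
```

View pics/ov.png

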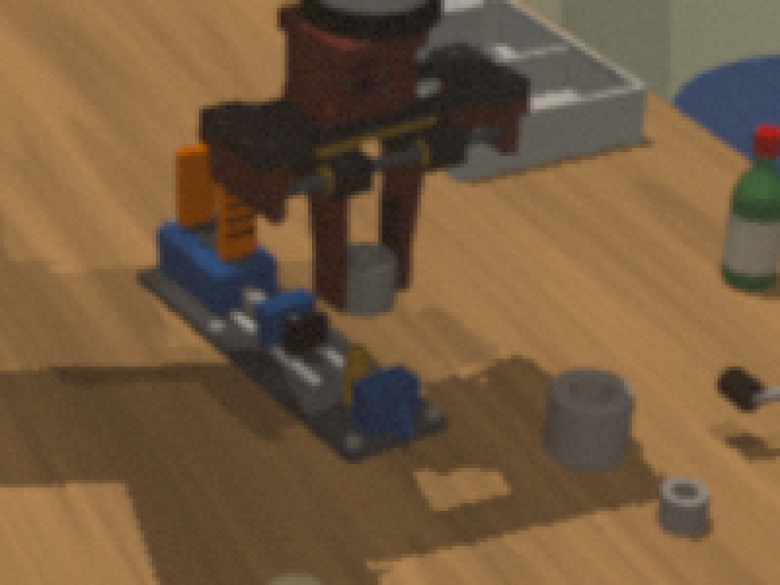

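The housing is held at crop (370,280), above and slightly behind the pin at (357,370). The anvil is at (387,405). Next I measure the held housing against the pin in this same camera.

Run:
```python
from h import *
V=capture("side"); p=np.array(current_position())
m=mask("side","housing",(295,221)); print(m.sum(),np.argwhere(m).min(0),np.argwhere(m).max(0))
z0=(p[2]-.0055)*1000
P=cyl(18,z0,z0+30)
L=np.arange(560)>=292
def f(x): return np.abs(rend(V,[P],*x)-m)[:,L].sum()
best=None
g=[(f((p[0]+a,p[1]+b)),a,b) for a in np.arange(-.012,.013,.001) for b in np.arange(-.012,.013,.001)]
g.sort(); print(np.round(g[:8],4))
r=minimize(f,p[:2]+g[0][1:],method="Nelder-Mead",options=dict(initial_simplex=p[:2]+np.array([g[0][1:],np.add(g[0][1:],(.003,0)),np.add(g[0][1:],(0,.003))])))
c,s=np.cos(1.7282),np.sin(1.7282)
for cl in ((.527,.0647,1.7222),):
    pin=np.array(cl[:2])-.08*np.array([np.cos(cl[2]),np.sin(cl[2])])
    d=r.x-pin; print("held(side)",r.x,r.fun,"minus tcp",r.x-p[:2],"minus pin(side): along clamp x,y",d@[c,s],d@[-s,c])
# pin by itself: yellow blob, same camera, first z 8..44
hsv=cv2.cvtColor(V["image"],cv2.COLOR_BGR2HSV); 
reg=hsv[235:265,280:302]; ym=(reg[...,0]>14)&(reg[...,0]<28)&(reg[...,1]>130); ys,xs=np.nonzero(ym); print("yellow px",len(xs),xs.mean()+280,ys.min()+235,ys.max()+235)
pp=proj(V,np.array([[*pin,.044],[*pin,.026]])); print("pin pred",pp)
```

```text
239.0 [211 289] [231 302]
[[1.41098e+01 2.00000e-03 2.00000e-03]
 [1.54235e+01 2.00000e-03 1.00000e-03]
 [1.62510e+01 2.00000e-03 3.00000e-03]
 [1.62667e+01 1.00000e-03 1.00000e-03]
 [1.63490e+01 3.00000e-03 2.00000e-03]
 [1.68627e+01 1.00000e-03 0.00000e+00]
 [1.72235e+01 1.00000e-03 2.00000e-03]
 [1.75569e+01 3.00000e-03 1.00000e-03]]
held(side) [ 0.54037154 -0.01612175] 13.807843137254903 minus tcp [0.00182418 0.00178838] minus pin(side): along clamp x,y -0.0019200839982326532 -0.0010170610055773876
yellow px 131 293.0381679389313 235 264
pin pred [[291.5856855  238.62068707]
 [291.3533145  245.38944641]]
```

```bash
cat > d.py <<'E'
from h import *
q=down(1.728-np.pi/2); ex=np.array([np.cos(1.728),np.sin(1.728)]); ey=np.array([-ex[1],ex[0]])
base=np.array([.5377,-.0167])+.0023*ex+.001*ey
servo_line([*base,.06],q,rate=.08)
for a,b in((0,0),(.002,0),(0,.002),(0,-.002),(.003,.002),(.003,-.002),(-.002,0),(.004,0)):
    t=base+a*ex+b*ey
    servo_line([*t,.056],q,rate=.1)
    hit=servo_line([*t,.0145],q,rate=.05,contact_N=5)
    P=current_position(); print(a,b,hit,np.round(P,4),np.round(current_force(),1),current_finger_gap(),current_clock())
    if P[2]<.042: break
E
python3 d.py
```

```text
0 0 False [ 0.5366 -0.0146  0.0146] [ 0.5  0.  -2.1] 0.03455753516935984 9.5833
```

Run:
```python
from h import *
p=current_position()
print(servo_line([.5366,-.0147,.0130],None,rate=.03,contact_N=8),current_position(),current_force())
move_gripper(.06); sleep(.3)
q=current_orientation()
servo_line([.5366,-.0147,.13],q,rate=.2)
move_gripper(.088)
ex=np.array([np.cos(1.728),np.sin(1.728)])
cen=np.array([.5366,-.0147])+.157*ex; print(cen)
P=[*cen,.16]
k=min((0,np.pi),key=lambda k:np.abs(np.array(inverse_kinematics(P,down(1.728+k)))-current_joint_pos())[5])
move_ptp(P,down(1.728+k)); print(k,current_position(),current_clock())
V=capture("side");cv2.imwrite("pics/seat.png",cv2.resize(V["image"][130:280,190:390],None,fx=3.9,fy=3.9,interpolation=3))
```

```text
False [ 0.53671475 -0.01472824  0.01316008] [ 1.58743827  0.15076542 -1.7778308 ]
[0.51202055 0.14036402]
0 [0.51210746 0.14010724 0.15999219] 13.2583
```

View pics/seat.png

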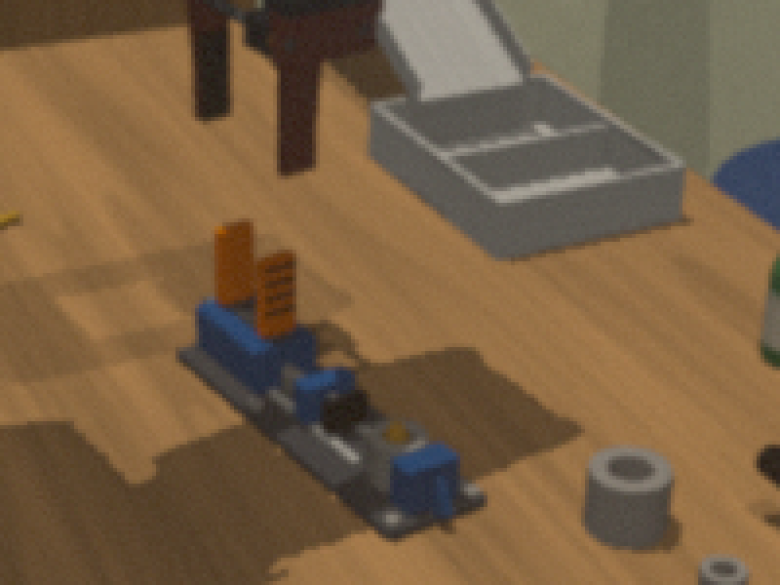

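The housing is seated over the pin, which shows in the bore at crop (397,433). It is level and against the blue anvil at (425,475). The paddles stand free at (235,262) and (276,293). Next I go down over them and make the first stroke.

```bash
cat > pump.py <<'E'
from h import *
def stroke():
    pts=[]
    for g in np.arange(.060,.0355,-.002):
        move_gripper(float(g)); pts.append((round(current_finger_gap()*1000,1),round(current_grip_force(),1)))
        if pts[-1][1]>28: break
    print(pts,round(current_clock(),2)); return pts
E
python3 - <<'E'
from pump import *
q=current_orientation()
print(servo_line([.5120,.1403,.056],q,rate=.12,contact_N=6),current_position())
stroke()
V=capture("side");cv2.imwrite("pics/s1.png",cv2.resize(V["image"][130:280,190:390],None,fx=3.9,fy=3.9,interpolation=3))
E
```

```text
False [0.51257852 0.14031924 0.05650799]
[(60.1, 2.4), (58.3, 2.6), (56.5, 4.2), (53.9, 7.1), (52.1, 7.3), (50.4, 7.6), (48.2, 7.8), (46.1, 8.0), (44.3, 8.3), (42.4, 8.5), (41.8, 30.0)] 17.54
```

View pics/s1.png

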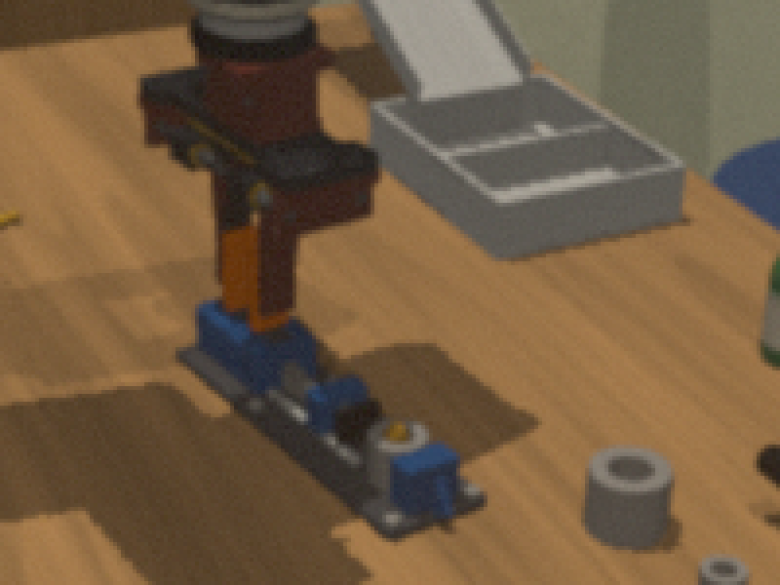

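The paddles are squeezed fully (41.8 mm), and the force jump at about 55 mm shows the ratchet biting. The jaw has advanced and the pad at crop (357,425) is now close to the housing at (395,450). Next stroke, stopping when the force rises before the end stop.

```bash
cat >> pump.py <<'E'
def final():
    move_gripper(.075); sleep(.3); pts=[]
    for g in np.arange(.057,.0345,-.001):
        move_gripper(float(g)); pts.append((round(current_finger_gap()*1000,1),round(current_grip_force(),1)))
        if pts[-1][1]>20: break
    print(pts,round(current_clock(),2)); return pts
E
python3 - <<'E'
from pump import *
for i in range(2):
    p=final()
    if p[-1][0]>42.6: break
E
```

```text
[(57.0, 6.7), (56.2, 6.8), (55.5, 7.0), (53.6, 7.1), (53.2, 7.2), (52.3, 7.3), (51.1, 7.4), (49.8, 7.6), (49.0, 7.7), (48.0, 7.8), (47.0, 7.9), (45.8, 8.0), (45.0, 8.1), (44.1, 8.3), (43.5, 8.4), (41.8, 8.5), (41.4, 23.7)] 22.68
[(57.1, 6.7), (56.4, 6.8), (55.1, 7.0), (54.3, 7.1), (53.3, 8.2), (52.6, 10.2), (51.5, 12.7), (50.1, 15.5), (49.3, 18.3), (48.7, 21.1)] 26.17
```

The pad touched at a gap of about 53.5 mm. The grip is now 21 N, which leaves about 13 N on the housing, well clear of the end stop. One check, then hand in.

Run:
```python
from h import *
sleep(.6);print(current_finger_gap(),current_grip_force(),current_force())
V=capture("side");cv2.imwrite("pics/end.png",cv2.resize(V["image"][180:270,210:330],None,fx=6,fy=6,interpolation=3))
```

```text
0.0484800971346218 21.16087943315506 [ 1.25972287 -7.99786785 -1.09217472]
```

View pics/end.png

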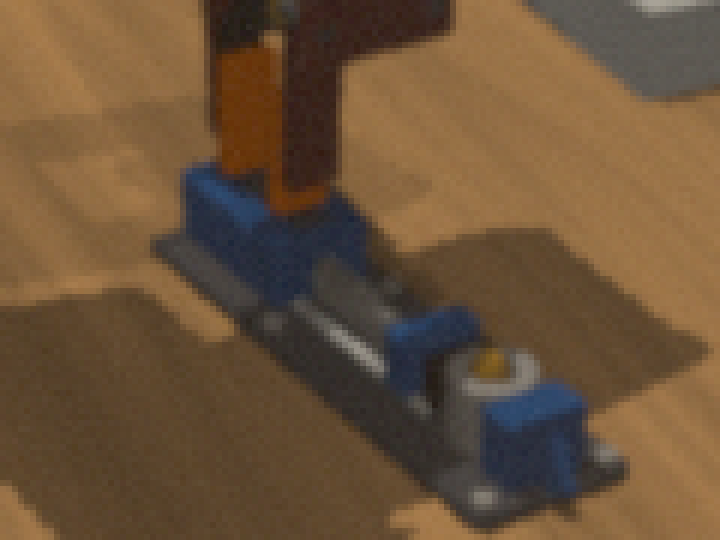

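The pad at crop (440,385) is pressed on the housing at (475,400), which stands level over the pin at (490,362) and against the anvil. The trigger is held steadily at 21 N.

```bash
python3 -c "
from bench import *
print(close_job(),current_clock())"
```

```text
the job is handed in; nothing more can be done
the job is handed in; nothing more can be done
```

I handed the job in: the middle-sized housing is seated on the pin, and the jaw grips it at an estimated 9–18 N, with the trigger held squeezed at 21 N after three strokes; no verdict came back.

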